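Start the stone polisher with its key

ROBOT

A 6-joint arm with a two-finger parallel gripper is mounted at the origin on the work surface. World frame = base frame: x ahead of the robot, y to its left, z up, the work surface at z = 0. Lengths are in m, angles in rad, forces in N, time in s.
With the tool pointing down it reaches from about 0.25 to 0.725 m from the base axis. Payload 9.7 kg.
Tool frame: the origin (TCP) lies midway between the tips of the shut fingers; the grasp point (between the pads) lies 19 mm behind it; z points along the fingers, y is the line along which they close (so a half turn about z gives the same grasp; the last joint's range is limited). The gripper opens to 85 mm and grips with 20 to 120 N. Pads are 22 mm wide; open, the fingers measure 114 mm over their backs; the gripper's body (76 mm by 85 mm) begins 54 mm behind the grasp point. The pads swing forward as they close: fully open they stand 13 mm farther back than shut.
Start: joints at [-1.265, 0.087, 0.176, 1.66, 0, 1.571], TCP at [0.166, -0.524, 0.231] pointing down, gripper open.
Joint ranges: [-3.13, 3.13], [-0.85, 1.81], [-1.15, 1.24], [-2.2, 2.28], [-1.44, 1.52], [-3.14, 3.14]. Speed limits (rad/s): [2.22, 2.22, 2.57, 3.14, 3.14, 3.14].

INTERFACE

Orientations are given as a unit quaternion [x, y, z, w].
In Python, from workcell import status, cams, hand_in gives the robot as it stands.
- The arm moves only by the tool arm_command, never from a script. Its argument "steps" is a list of rows, each a list of 7 numbers: the shift along the tool's x, y, z in cm, then the turn, a rotation vector about the tool's x, y, z in degrees, then the opening in per cent of the stroke, from 0 (shut) to 100 (fully open). A call has 1 to 12 rows; each row shifts and turns the commanded pose from where the row before left it, along the tool's axes as they then stand; what a row does not reach is not made up. A row lasts 1/8 s, in which the tool goes at most 62.5 mm and 10.7 degrees, less where a joint would pass 70% of its speed; a pose out of reach is approached as far as the arm can. A call with a gripper value outside its range is refused whole. The fingers move at their own pace and stop on an object; "newtons" is the grip in N (left out, the last holds). Time passes only in rows, so rows that do not move let the fingers close. It gives the time, the measured TCP pose, the force, the opening and the grip force at its end, in the units of the state.
- status.sense(): the state, without advancing time (a new reading comes with each control period).
- cams.read_camera(name): name is "scene" or "side" or "wrist"; returns a dict with "img" (420x560x3 uint8, blue, green, red), "range_z" (420x560 float32, m along the optical axis (not along the pixel's ray), 0 where there is no reading), "K" (3x3 intrinsics, pixels), "view" (4x4, takes a point from world to camera coordinates); the wrist camera has in their place "hand_eye" (4x4, takes a point from camera to tool coordinates, whose origin is the TCP and whose axes are the flange's). Camera axes: x right, y down, z forward; pixel columns grow to the right and rows downward; lengths in m; the calibration is good to about 2 mm. The wrist camera is an equidistant fisheye: a pixel r from the principal point sees the ray r / f radians off the axis. A picture is of the moment at which its call begins: read the wrist's pose just before it.
- hand_in(): hands the job in; it is judged then, once.
The state is a dict: "t": time; "joints": joint angles; "joint_vel": joint speeds; "joint_efforts": joint torques, N m; "position": TCP position; "tcp_rot": TCP orientation; "ft_force": force on the tool from outside, world axes, zero at the start; "moment": the same for the moment, N m; "width": opening from 0.0 (shut) to 1.0 (fully open); "finger_force": force on a finger pad.
Only numpy, scipy, OpenCV 4.12 (cv2) and the standard library are available. Lean on these libraries where they do the work, as an engineer would, in place of code of your own. Each camera call takes 0.05 s, during which the arm holds its last target. There are 200 camera calls.

TASK

Start the stone polisher, the grey unit with the drum lying on rollers, by turning its key clockwise from off, through run, against the spring to start, as far as it goes. Hold it at start for about a second, then let go so that it springs back to run, and leave it there. Leave the matching key of the viewing plate alone.

Things in the scene. Friction and masses are not known exactly. Their poses are not given: they have to be found in the camera images.
- polisher_key_grip (a point): Centre of the bow of the polisher's key, on its vertical turning axis. Bow: upright black plate with steel inlay, 34 mm wide along this point's x, 9 thick along y, 30 high along z (15 above and below). Turns clockwise from above (yaw falls), 1.3 rad from off. Top of the fixed grey unit: 37 mm below this point, 60 above the table. Drum (top 158 mm above the table) starts 98 mm from the axis.
- polisher_barrel (a joint): Turn of the polisher's steel switch barrel (32 mm across, 8 high, under the key), rad, clockwise from above: 0 = off (bow across the unit's 260 mm length), 0.6 = run (stop). Starts at 0 to 0.15. It stays where left (friction 0.03 N m) and turns first; only at its stop does the key turn on against the spring. Turned back by hand it goes off again.
- polisher_key (a joint): Further clockwise turn of the polisher's key beyond its barrel, rad: 0 = sprung back, 0.7 = start (stop). Let go, a spring returns it to 0: 0.06 N m at first, 0.14 N m at start. The key's total turn from off is this plus polisher_barrel.
- viewer_barrel (a joint): Switch barrel of the other fixed grey unit (140 x 260 x 60 mm, same size and same key as the polisher, but a flat white viewing plate in place of the drum), rad, 0 = off, 0.6 = run. Starts at 0 to 0.15; leave alone. The two units may stand either way round, left and right.

How it is judged:
On the way, in this order (a step that is already met when the one before it is completed fails the run):
1. the polisher's key is turned past run to start (barrel at run, key at least 0.45 rad beyond) and held there 0.4 s (value of joint polisher_barrel above 0.5 rad and value of joint polisher_key above 0.45 rad), for 0.4 s.
2. the key is back at run (within 0.12 rad of its sprung-back stop), with the barrel still at run (value of joint polisher_key below 0.12 rad and value of joint polisher_barrel above 0.4 rad), for 0.2 s.
At the end, for the whole second after the job is handed in: The polisher's key has sprung back (joint polisher_key below 0.12 rad) and rests, its barrel still at run (above 0.4 rad of 0.6), and the viewing plate's switch is still off (viewer_barrel below 0.3 rad) (all of step 2 and velocity of joint polisher_key between -0.1 and 0.1 rad/s and value of joint viewer_barrel below 0.3 rad); the robot touches nothing.
It fails at once if the viewing plate's switch is turned (beyond 0.3 rad) (value of joint viewer_barrel above 0.3 rad).
It also fails if it takes over 34 s, if anything falls off the work surface, if the arm or the gripper's body presses on something with over 40 N, if the wrist force passes 120 N, or if a joint passes its speed limit or range.

## Working session

There is one attempt and no reset: what is moved stays moved. The work goes in short steps, Python scripts to look and compute and a tool call to move; the robot and the scene stay as the last step left them, time stands still between calls to the robot, and variables do not carry over. Pictures are saved under pics/ and viewed, at most 10 in all, crops included, and the job is handed in when it is done.

Besides the shell and the picture viewer there is one more tool, called after ">>>" as name(argument=value, ...), one argument or row to a line, values as JSON. arm_command: Moves the arm, as the interface text tells. Its arguments: {"type":"object","properties":{"steps":{"type":"array"},"newtons":{"type":"number"}},"required":["steps"]}

```bash
mkdir -p pics; ls; python3 - <<'E'
from workcell import status,cams
import cv2,numpy as np
s=status.sense();print({k:np.round(v,3) for k,v in s.items()})
a=[]
for n in("scene","side"):
    c=cams.read_camera(n);cv2.imwrite(f"pics/{n}0.png",c["img"]);np.savez(f"{n}0.npz",**{k:v for k,v in c.items()});print(c["K"],c["view"])
E
```

```text
pics
{'t': np.float64(0.0), 'joints': array([-1.265,  0.087,  0.175,  1.66 ,  0.   ,  1.571]), 'joint_vel': array([ 0.   ,  0.   ,  0.001,  0.   , -0.001,  0.   ]), 'joint_efforts': array([ 4.0000e-03, -5.2040e+01,  4.6479e+01,  1.7000e-02,  0.0000e+00,
       -0.0000e+00]), 'position': array([ 0.166, -0.524,  0.231]), 'tcp_rot': array([ 0.988,  0.152, -0.   , -0.001]), 'ft_force': array([-0.564, -0.61 , -0.499]), 'moment': array([ 0.002, -0.025,  0.027]), 'finger_force': np.float64(0.0), 'width': np.float64(1.001)}
[[428.66660146   0.         278.92069736]
 [  0.         428.66660146 209.91469672]
 [  0.           0.           1.        ]] [[ 8.08048609e-01  5.89115511e-01  6.00152665e-04 -3.94282629e-01]
 [ 3.27912626e-01 -4.48928053e-01 -8.31226150e-01 -1.05327467e-01]
 [-4.89418793e-01  6.71867932e-01 -5.55934103e-01  1.20719337e+00]
 [ 0.00000000e+00  0.00000000e+00  0.00000000e+00  1.00000000e+00]]
[[394.67607066   0.         278.20452814]
 [  0.         394.67607066 215.34395984]
 [  0.           0.           1.        ]] [[-0.98644318 -0.16406807 -0.00339415  0.50931783]
 [-0.09756942  0.60300582 -0.79174756  0.17055951]
 [ 0.13194719 -0.78068281 -0.610839    0.75984549]
 [ 0.          0.          0.          1.        ]]
```

View pics/scene0.png

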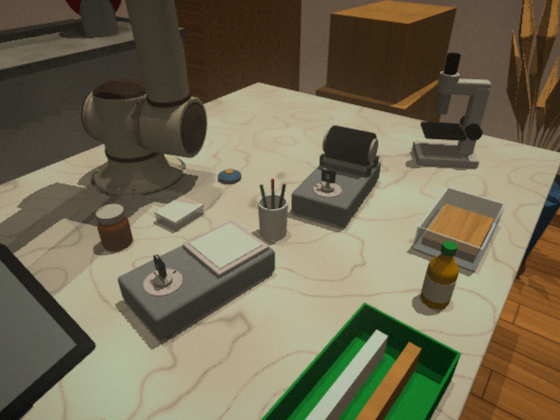

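View pics/side0.png

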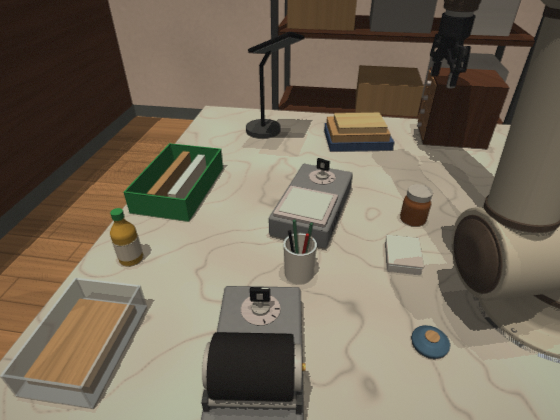

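The scene view shows the polisher with its key at about (328,180) and drum behind it at (350,148). The viewer's key is at (160,270). In the side view the polisher key is at (260,294), with the drum at (252,365).

```bash
cat > h.py <<'E'
import numpy as np
def pts(c,u0,u1,v0,v1):
    v,u=np.mgrid[v0:v1,u0:u1];z=c["range_z"][v0:v1,u0:u1]
    K=c["K"];P=np.stack([(u-K[0,2])/K[0,0]*z,(v-K[1,2])/K[1,1]*z,z],-1)[z>0]
    V=c["view"];return (P-V[:3,3])@V[:3,:3], c["img"][v0:v1,u0:u1][z>0]
E
python3 - <<'E'
from h import *
import cv2
for n,b in(("scene",(290,390,120,230)),("side",(200,310,280,400))):
    c=np.load(n+"0.npz");P,C=pts(c,*b)
    top=P[abs(P[:,2]-.06)<.004];print(n,"top",len(top),cv2.minAreaRect((top[:,:2]*1000).astype(np.float32)))
    dr=P[P[:,2]>.125];print("drum",dr.mean(0),dr[:,2].max())
    d=dr.mean(0)[:2]
    k=P[(P[:,2]>.088)&(P[:,2]<.118)&(np.hypot(*(P[:,:2]-d).T)>.075)&(np.hypot(*(P[:,:2]-d).T)<.19)]
    if len(k):
        print("key",len(k),k.mean(0),k.min(0),k.max(0),cv2.minAreaRect((k[:,:2]*1000).astype(np.float32)))
        t=k[k[:,2]>.108];print("keytop",len(t),t.mean(0) if len(t) else 0)
    for lo in (.064,):
        q=P[(abs(P[:,2]-.068)<.005)&(C.mean(1)>120)];print("dial",len(q),q.mean(0))
E
```

```text
scene top 1997 ((512.5054321289062, 215.5408477783203), (139.62973022460938, 257.94561767578125), 8.017115592956543)
drum [0.51211392 0.262754   0.14460887] 0.16033382146027617
key 155 [0.52400103 0.14246196 0.10193749] [0.50598103 0.13546987 0.08806217] [0.55998372 0.32302146 0.11461807] ((548.0989379882812, 225.86209106445312), (192.992431640625, 32.84300994873047), 73.36817932128906)
keytop 45 [0.52395214 0.14616782 0.11151699]
dial 41 [0.52681541 0.14514314 0.06574869]
side top 3310 ((515.654541015625, 195.36251831054688), (138.5564422607422, 209.2916717529297), 8.033148765563965)
drum [0.49962674 0.3002735  0.14764176] 0.16060665884921066
key 268 [0.52184264 0.14943928 0.10269583] [0.50555517 0.14163272 0.08800462] [0.53883547 0.1532574  0.11373147] ((522.2777099609375, 147.4814910888672), (33.495994567871094, 10.071496963500977), 7.123878002166748)
keytop 100 [0.52256721 0.14800234 0.11099   ]
dial 109 [0.52226767 0.15373499 0.06734848]
```

>>> arm_command(
  steps=[
    [3,-3,-1.5,0,0,-10,100],
    [3,-3,-1.5,0,0,0,100],
  ],
)

```text
t: 0.35
position: [0.1981, -0.4454, 0.2607]
tcp_rot: [0.971, 0.239, -0.0, -0.001]
ft_force: [0.0, 1.0, 0.1]
width: 1.003
finger_force: 0.0
```

```bash
cat >> h.py <<'E'
from scipy.spatial.transform import Rotation as R
def go(target,yaw=None):
    from workcell import status
    s=status.sense();r=R.from_quat(s["tcp_rot"]);y=np.degrees(np.arctan2(*r.as_matrix()[[1,0],0]))
    print("t",s["t"],"pos",np.round(s["position"],4),"yaw",y,"tilt z",r.as_matrix()[:,2].round(4),"j",s["joints"].round(3),"F",s["ft_force"].round(1),"M",s["moment"].round(3),"w",s["width"].round(3))
    print("tool shift cm",(r.inv().apply(np.array(target)-s["position"])*100).round(2))
E
python3 -c "
from h import *
go([.522,.1465,.26])"
```

```text
Traceback (most recent call last):
  File "h.py", line 10, in go
    print("t",s["t"],"pos",np.round(s["position"],4),"yaw",y,"tilt z",r.as_matrix()[:,2].round(4),"j",s["joints"].round(3),"F",s["ft_force"].round(1),"M",s["moment"].round(3),"w",s["width"].round(3))
                                                                                                                                                                                   ^^^^^^^^^^^^^^^^
AttributeError: 'float' object has no attribute 'round'
```

```bash
sed -i 's/s\["width"\].round(3)/s["width"]/' h.py
python3 -c "
from h import *
go([.522,.1465,.26])"
```

```text
t 0.35 pos [ 0.1981 -0.4454  0.2607] yaw 27.628489416063378 tilt z [-6.0e-04  1.7e-03 -1.0e+00] j [-1.152 -0.047  0.097  1.717  0.     1.507] F [0.  1.  0.1] M [ 0.009 -0.019  0.043] w 1.0031712673704125
tool shift cm [ 56.14 -37.42   0.16]
```

>>> arm_command(
  steps=[
    [0,0,0,0,0,-10.5,100],
    [0,0,0,0,0,-10.5,100],
    [0,0,0,0,0,-10.5,100],
    [0,0,0,0,0,-10.5,100],
    [0,0,0,0,0,-10.5,100],
    [0,0,0,0,0,-10.5,100],
    [0,0,0,0,0,-10.5,100],
    [0,0,0,0,0,-10.5,100],
    [0,0,0,0,0,-10.5,100],
    [0,0,0,0,0,-10.5,100],
    [0,0,0,0,0,-10.5,100],
    [0,0,0,0,0,-10.5,100],
  ],
)

```text
t: 1.85
position: [0.1978, -0.4463, 0.261]
tcp_rot: [0.226, 0.974, 0.0, -0.0]
ft_force: [-0.8, -0.6, 0.5]
width: 0.999
finger_force: 0.0
```

>>> arm_command(
  steps=[
    [0,0,0,0,0,-10.0,100],
    [0,0,0,0,0,-10.0,100],
    [0,0,0,0,0,-10.0,100],
    [0,0,0,0,0,-4.0,100],
  ],
)

```text
t: 2.35
position: [0.1978, -0.4463, 0.2609]
tcp_rot: [-0.067, 0.998, 0.0, -0.0]
ft_force: [-0.1, 0.4, -0.2]
width: 1.001
finger_force: 0.0
```

```bash
python3 -c "
from h import *
go([.522,.1465,.26])"
```

```text
t 2.35 pos [ 0.1978 -0.4463  0.2609] yaw -172.26453037820178 tilt z [-3.e-04  7.e-04 -1.e+00] j [-1.154 -0.047  0.098  1.716 -0.    -1.289] F [-0.1  0.4 -0.2] M [ 0.035 -0.013 -0.018] w 1.0007874668694963
tool shift cm [-40.1   54.37   0.12]
```

>>> arm_command(
  steps=[
    [-3.34,4.53,0,0,0,0,100],
    [-3.34,4.53,0,0,0,0,100],
    [-3.34,4.53,0,0,0,0,100],
    [-3.34,4.53,0,0,0,0,100],
    [-3.34,4.53,0,0,0,0,100],
    [-3.34,4.53,0,0,0,0,100],
    [-3.34,4.53,0,0,0,0,100],
    [-3.34,4.53,0,0,0,0,100],
    [-3.34,4.53,0,0,0,0,100],
    [-3.34,4.53,0,0,0,0,100],
    [-3.34,4.53,0,0,0,0,100],
    [-3.34,4.53,0,0,0,0,100],
  ],
)

```text
t: 3.85
position: [0.5246, 0.1469, 0.261]
tcp_rot: [-0.066, 0.998, -0.0, -0.0]
ft_force: [0.3, -0.7, 0.8]
width: 0.996
finger_force: 0.0
```

>>> arm_command(
  steps=[
    [0,0,3,0,0,0,100],
    [0,0,3,0,0,0,100],
    [0,0,0,0,0,0,100],
  ],
)

```text
t: 4.22
position: [0.523, 0.1449, 0.1989]
tcp_rot: [-0.066, 0.998, -0.0, -0.002]
ft_force: [-0.2, -0.6, 0.3]
width: 1.0
finger_force: 0.0
```

```bash
python3 - <<'E'
from h import *
import cv2
from workcell import status,cams
go([.522,.1465,.08])
s=status.sense();c=cams.read_camera("wrist");cv2.imwrite("pics/w1.png",c["img"])
np.savez("w1.npz",p=s["position"],q=s["tcp_rot"],**c);print(c["K"],c["hand_eye"])
E
```

```text
t 4.225 pos [0.523  0.1449 0.1989] yaw -172.46103008438303 tilt z [-0.0045 -0.0013 -1.    ] j [ 0.27   0.064  0.089  1.6   -0.     0.139] F [-0.2 -0.6  0.3] M [0.016 0.015 0.028] w 1.0001224574015786
tool shift cm [ 0.02  0.18 11.89]
[[325.1922621    0.         276.29561733]
 [  0.         325.1922621  206.9471744 ]
 [  0.           0.           1.        ]] [[-1.09666188e-03 -9.51216436e-01 -3.08522427e-01  7.84662678e-02]
 [ 9.99999396e-01 -1.06357666e-03 -2.75408252e-04  6.95254722e-04]
 [-6.61643965e-05 -3.08522543e-01  9.51217029e-01 -1.41910579e-01]
 [ 0.00000000e+00  0.00000000e+00  0.00000000e+00  1.00000000e+00]]
```

View pics/w1.png

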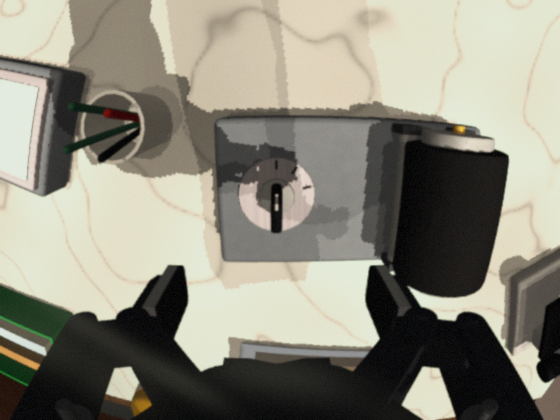

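The wrist view shows the bow upright at about (277,208) on its dial at (277,193). It sits midway between the fingers and is aligned with them. I'll measure it with the range points.

```bash
python3 - <<'E'
from h import *
import cv2
c=np.load("w1.npz");K=c["K"];H=c["hand_eye"]
v,u=np.mgrid[150:250,220:340];z=c["range_z"][150:250,220:340].astype(float)
x=(u-K[0,2])/K[0,0];y=(v-K[1,2])/K[0,0];r=np.hypot(x,y)+1e-9
d=np.stack([x/r*np.tan(r),y/r*np.tan(r),np.ones_like(r)],-1)
P=(d*z[...,None])@H[:3,:3].T+H[:3,3];P=R.from_quat(c["q"]).apply(P.reshape(-1,3))+c["p"]
k=P[P[:,2]>.104];rc=cv2.minAreaRect((k[:,:2]*1000).astype(np.float32));print(len(k),k.mean(0),k[:,2].max(),rc)
C=c["img"][150:250,220:340].reshape(-1,3).astype(int)
q=P[(abs(P[:,2]-.062)<.006)&(C[:,2]>C[:,0]+12)];print("dial",len(q),q.mean(0),cv2.minEnclosingCircle((q[:,:2]*1000).astype(np.float32)))
E
```

```text
568 [0.5126541  0.14415332 0.13732059] 0.34113378136488204 ((492.28955078125, 141.72174072265625), (93.97679901123047, 8.41919994354248), 7.250897407531738)
dial 2623 [0.52778005 0.14818778 0.06119693] ((534.2203979492188, 133.55850219726562), 50.312015533447266)
```

```bash
python3 - <<'E'
from h import *
import cv2
c=np.load("w1.npz");K=c["K"];H=c["hand_eye"]
v,u=np.mgrid[175:240,262:292];z=c["range_z"][175:240,262:292].astype(float)
x=(u-K[0,2])/K[0,0];y=(v-K[1,2])/K[0,0];r=np.hypot(x,y)+1e-9
d=np.stack([x/r*np.tan(r),y/r*np.tan(r),np.ones_like(r)],-1)
P=(d*z[...,None])@H[:3,:3].T+H[:3,3];P=R.from_quat(c["q"]).apply(P.reshape(-1,3))+c["p"]
print(np.histogram(P[:,2],np.arange(.05,.16,.01)))
k=P[abs(P[:,2]-.112)<.005];rc=cv2.minAreaRect((k[:,:2]*1000).astype(np.float32));print(len(k),np.median(k,0),rc)
# ray onto plane z=.112 for black pixels of bow
D=R.from_quat(c["q"]).apply(d.reshape(-1,3)@H[:3,:3].T);o=R.from_quat(c["q"]).apply(H[:3,3])+c["p"]
Q=o+D*((.1125-o[2])/D[:,2])[:,None]
g=c["img"][175:240,262:292].max(2).reshape(-1)<45
print(cv2.minAreaRect((Q[g,:2]*1000).astype(np.float32)),g.sum())
E
```

```text
(array([384, 985,   0,  19,  37, 140, 377,   0,   0,   0]), array([0.05, 0.06, 0.07, 0.08, 0.09, 0.1 , 0.11, 0.12, 0.13, 0.14, 0.15]))
489 [0.52160589 0.14530173 0.11077725] ((522.3938598632812, 145.5596923828125), (33.27804946899414, 8.416360855102539), 7.2109375)
((519.0253295898438, 144.6845245361328), (38.09811782836914, 7.425926208496094), 7.502596855163574) 411
```

>>> arm_command(
  steps=[
    [0.07,0.1,3,0,0,0,80],
    [0,0,3,0,0,0,60],
    [0,0,2.5,0,0,0,60],
    [0,0,2,0,0,0,60],
    [0,0,1.4,0,0,0,60],
    [0,0,0,0,0,0,60],
  ],
)

```text
t: 5.03
position: [0.5233, 0.1458, 0.0824]
tcp_rot: [-0.065, 0.998, -0.0, -0.0]
ft_force: [-0.8, 0.2, -0.4]
width: 0.601
finger_force: 0.0
```

```bash
python3 -c "
from h import *
go([.5222,.1458,.08])"
```

```text
t 5.025 pos [0.5233 0.1458 0.0824] yaw -172.4927176617788 tilt z [-3.e-04 -1.e-04 -1.e+00] j [ 0.272  0.066 -0.134  1.372 -0.     0.141] F [-0.8  0.2 -0.4] M [0.015 0.03  0.048] w 0.6005521218258982
tool shift cm [0.1  0.02 0.24]
```

>>> arm_command(
  steps=[
    [0.1,0,0.2,0,0,0,60],
    [0,0,0,0,0,0,0],
    [0,0,0,0,0,0,0],
    [0,0,0,0,0,0,0],
    [0,0,0,0,0,0,0],
    [0,0,0,0,0,0,0],
  ],
  newtons=40,
)

```text
t: 5.78
position: [0.5227, 0.1449, 0.0809]
tcp_rot: [-0.065, 0.998, -0.001, 0.0]
ft_force: [-0.3, -5.5, 3.4]
width: 0.095
finger_force: 41.1
```

```bash
python3 -c "
from h import *
go([.5222,.1458,.08])"
```

```text
t 5.775 pos [0.5227 0.1449 0.0809] yaw -172.51944771183423 tilt z [ 0.0011 -0.0017 -1.    ] j [ 0.271  0.064 -0.139  1.368 -0.002  0.141] F [-0.3 -5.5  3.4] M [-1.144 -0.102  0.036] w 0.09540977367996348
tool shift cm [0.04 0.1  0.09]
```

>>> arm_command(
  steps=[
    [0,-0.09,0,0,0,0,0],
    [0,0,0,0,0,8,0],
    [0,0,0,0,0,8,0],
    [0,0,0,0,0,8,0],
    [0,0,0,0,0,8,0],
    [0,0,0,0,0,8,0],
    [0,0,0,0,0,0,0],
    [0,0,0,0,0,0,0],
  ],
)

```text
t: 6.78
position: [0.5228, 0.145, 0.0809]
tcp_rot: [0.278, 0.961, 0.0, 0.001]
ft_force: [1.7, -1.5, 5.2]
width: 0.1
finger_force: 41.5
```

```bash
python3 -c "
from h import *
go([.5222,.1458,.08])"
```

```text
t 6.775 pos [0.5228 0.145  0.0809] yaw 147.70989885664557 tilt z [ 1.2e-03  3.0e-04 -1.0e+00] j [ 0.271  0.063 -0.139  1.367 -0.     0.834] F [ 1.7 -1.5  5.2] M [-0.303 -0.171  0.103] w 0.10005082037431055
tool shift cm [0.1  0.04 0.08]
```

>>> arm_command(
  steps=[
    [0,0,0,0,0,8,0],
    [0,0,0,0,0,8,0],
    [0,0,0,0,0,8,0],
    [0,0,0,0,0,6,0],
    [0,0,0,0,0,0,0],
  ],
)

```text
t: 7.4
position: [0.523, 0.145, 0.0809]
tcp_rot: [0.518, 0.855, 0.001, 0.001]
ft_force: [1.6, -0.6, 5.0]
width: 0.101
finger_force: 41.6
```

```bash
python3 - <<'E'
from h import *
import cv2
from workcell import cams
go([.5222,.1458,.08])
c=cams.read_camera("wrist");cv2.imwrite("pics/w2.png",c["img"])
E
```

```text
t 7.4 pos [0.523  0.145  0.0809] yaw 117.62522930086776 tilt z [ 1.5e-03  3.0e-04 -1.0e+00] j [ 0.271  0.063 -0.139  1.367 -0.     1.359] F [ 1.6 -0.6  5. ] M [-0.298 -0.427  0.142] w 0.10101163963316734
tool shift cm [ 0.11 -0.03  0.09]
```

View pics/w2.png

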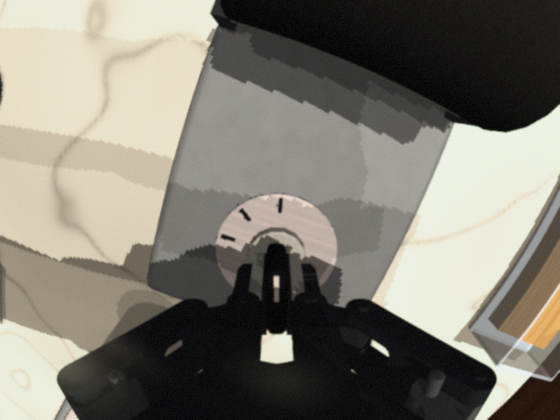

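The key is gripped at (277,285) and its line points at the third (start) mark at (280,205). I'll turn the last few degrees to the stop and hold.

>>> arm_command(
  steps=[
    [0,0,0,0,0,3.5,0],
    [0,0,0,0,0,0,0],
    [0,0,0,0,0,0,0],
    [0,0,0,0,0,0,0],
    [0,0,0,0,0,0,0],
    [0,0,0,0,0,0,0],
    [0,0,0,0,0,0,0],
    [0,0,0,0,0,0,0],
  ],
)

```text
t: 8.45
position: [0.523, 0.145, 0.0809]
tcp_rot: [0.543, 0.84, 0.001, 0.001]
ft_force: [1.9, -1.0, 4.6]
width: 0.095
finger_force: 41.6
```

```bash
python3 -c "
from h import *
go([.5222,.1458,.08])"
```

```text
t 8.45 pos [0.523  0.145  0.0809] yaw 114.21636895907801 tilt z [ 1.5e-03  3.0e-04 -1.0e+00] j [ 0.271  0.063 -0.139  1.367 -0.     1.419] F [ 1.9 -1.   4.6] M [-0.3   -0.44   0.166] w 0.09544537878563375
tool shift cm [ 0.11 -0.04  0.09]
```

>>> arm_command(
  steps=[
    [0,0,0,0,0,0,100],
    [0,0,0,0,0,0,100],
    [0,0,0,0,0,0,100],
    [0,0,0,0,0,0,100],
    [0,0,0,0,0,0,100],
    [0,0,0,0,0,0,100],
  ],
)

```text
t: 9.2
position: [0.5224, 0.1449, 0.0803]
tcp_rot: [0.544, 0.839, 0.0, -0.0]
ft_force: [0.1, -0.1, -0.3]
width: 1.003
finger_force: 0.0
```

>>> arm_command(
  steps=[
    [0,0,-2,0,0,0,100],
    [0,0,-4,0,0,0,100],
    [0,0,-4,0,0,0,100],
    [0,0,-2,0,0,0,100],
    [0,0,0,0,0,0,100],
    [0,0,0,0,0,0,100],
  ],
)

```text
t: 9.95
position: [0.5221, 0.1448, 0.1991]
tcp_rot: [0.544, 0.839, -0.0, -0.0]
ft_force: [-0.6, -0.1, -1.2]
width: 1.002
finger_force: 0.0
```

```bash
python3 - <<'E'
from h import *
import cv2
from workcell import cams,status
go([.5222,.1458,.08])
s=status.sense();c=cams.read_camera("wrist");cv2.imwrite("pics/w3.png",c["img"])
K=c["K"];H=c["hand_eye"]
v,u=np.mgrid[150:260,220:340];z=c["range_z"][150:260,220:340].astype(float)
x=(u-K[0,2])/K[0,0];y=(v-K[1,2])/K[0,0];r=np.hypot(x,y)+1e-9
d=np.stack([x/r*np.tan(r),y/r*np.tan(r),np.ones_like(r)],-1)
P=(d*z[...,None])@H[:3,:3].T+H[:3,3];P=R.from_quat(s["tcp_rot"]).apply(P.reshape(-1,3))+s["position"]
k=P[(abs(P[:,2]-.112)<.005)&(np.hypot(P[:,0]-.5225,P[:,1]-.145)<.022)]
w,V=np.linalg.eigh(np.cov(k[:,:2].T));print(len(k),k.mean(0),"angle",np.degrees(np.arctan2(V[1,1],V[0,1])))
E
```

```text
t 9.95 pos [0.5221 0.1448 0.1991] yaw 114.02270298146715 tilt z [-1.3e-03 -3.0e-04 -1.0e+00] j [0.271 0.059 0.084 1.597 0.    1.422] F [-0.6 -0.1 -1.2] M [0.022 0.023 0.004] w 1.001654969031532
tool shift cm [ 0.09  0.06 11.91]
500 [0.52282618 0.14671139 0.11057911] angle 153.69401697295842
```

View pics/w3.png

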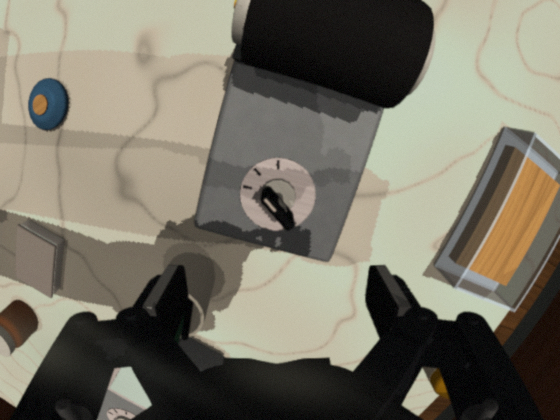

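The bow at (277,208) points at the run mark at (258,172). Its measured angle is 34° (0.60 rad) from off, so it has sprung back to run, and the gripper is clear of it.

```bash
python3 -c "
from workcell import hand_in
print(hand_in())"
```

```text
the job is handed in; nothing more can be done
None
```

The polisher's key was turned to start, held there for about a second and let go; it sprang back to run (about 0.60 rad measured), the viewer's key was not touched, and the job is handed in, though no verdict came back.

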